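# Tap the dosing pumps into programme order

### The arm

A 7-joint arm with a two-finger parallel gripper is mounted at the origin on the work surface. World frame = base frame: x ahead of the robot, y to its left, z up, the work surface at z = 0. Lengths are in m, angles in degrees, forces in N, time in s.
With the tool pointing down it reaches from about 0.375 to 0.925 m from the base axis. Payload 3.1 kg.
Tool frame: the origin (TCP) lies on the front face of the gripper's body, between the roots of the fingers; the fingertips stand 73 mm ahead of it and the grasp point (between the pads) lies 54 mm ahead of it; z points along the fingers, y is the direction in which the jaws open and shut (so a half turn about z gives the same grasp; the last joint's range is limited). The gripper opens to 85 mm and grips with 20 to 120 N. Pads are 22 mm wide; open, the fingers measure 114 mm over their backs; the gripper's body (76 mm by 85 mm) begins 54 mm behind the grasp point. The pads swing forward as they close: fully open they stand 13 mm farther back than shut.
Start: joints at [-76.478, 21.939, 2.515, 91.553, -1.026, 66.532, -2.859], TCP at [0.213, 0.614, 0.304] pointing down, gripper open.
Joint ranges: [-149.38, 149.38], [-23.57, 123.04], [-84.95, 90], [0, 143.3], [-89.99, 269.99], [3.08, 112.72], [-163.45, 163.45]. Speed limits (degrees/s): [159.86, 159.86, 180, 180, 180, 180, 180].

### API

Orientations are given as [roll, pitch, yaw] about the fixed x, y, z axes, in that order (R = Rz(yaw) Ry(pitch) Rx(roll)).
In Python, from workcell import r gives the robot as it stands.
- The arm moves only by the shell command python3 -m pendant 'ROWS'. ROWS is JSON, a list of rows, each an object with "claw": the opening, from 0 (shut) to 1 (fully open); "travel": the shift along the tool's x, y, z in mm, a list of three; "spin": the turn about the tool's z in degrees. A call has exactly 10 rows; each row shifts and turns the commanded pose from where the row before left it, along the tool's axes as they then stand; what a row does not reach is not made up. A row lasts 1/10 s, in which the tool goes at most 50 mm and 8.59 degrees, less where a joint would pass 70% of its speed; a pose out of reach is approached as far as the arm can. A call with a gripper value outside its range is refused whole. The fingers move at their own pace and stop on an object; the grip force is fixed at half the most. Time passes only in rows, so rows that do not move let the fingers close, or fill a call up. It gives the time, the measured TCP pose, the force and the opening at its end, in the units of the state.
- r.state(): the state, without advancing time (a new reading comes with each control period).
- r.camera(name): name is "scene" or "top"; returns a dict with "color" (480x640x3 uint8, red, green, blue), "intrinsics" (3x3 intrinsics, pixels), "R" (3x3) and "t" (3): a world point X has camera coordinates R X + t. Camera axes: x right, y down, z forward; pixel columns grow to the right and rows downward; lengths in m; the calibration is good to about 2 mm. A picture is of the moment at which its call begins. There is no depth.
- r.job_done(): hands the job in, once; it reports no verdict.
The state is a dict: "t": time; "joints": joint angles; "joint_vel": joint speeds; "joint_efforts": joint torques, N m; "tool_pos": TCP position; "ee_rot": TCP orientation; "ft_force": force on the tool from outside, world axes, zero at the start; "moment": the same for the moment, N m; "finger_gap": finger opening in m.
Only numpy, scipy, OpenCV 4.12 (cv2) and the standard library are available. Lean on these libraries where they do the work, as an engineer would, in place of code of your own. Each camera call takes 0.05 s, during which the arm holds its last target. There are 200 camera calls.

### The job

The cordless dosing pumps on this indoor-farm bench join tonight's feeding programme in the order in which their keys go down, so with the fingertips lightly press the blue key, then the white, then the red, each all the way down, where it stays. Do not press the yellow key. Touch only: press gently (under 20 N), do not lift or shift any pump, leave everything else on the bench where it stands, and finish with the hand clear.

Things in the scene. Friction and masses are not known exactly. Their poses are not given: they have to be found in the camera images.
- blue_pump: The blue dosing pump (pressed first): a loose grey box 70 x 70 mm and 85 mm high, about 0.7 kg, standing on four rubber feet, with a blue band and a round pump head (54 mm across, 16 mm deep, centre 38 mm up) on its -x side. Origin at the centre of its underside, z up. The pumps stand in a loose row across the bench, in any order.
- blue_top (a point): Centre of the top face of the blue key, in the middle of the pump's top: a round cap 38 mm across on a collar 48 mm across, both blue. When up, the collar stands 14 mm and the cap's top 32 mm proud of the pump (117 mm above the bench). The cap is springy: it gives up to 16 mm against the collar (0.9 N per mm) and springs back when let go. The point moves with the cap.
- blue_key (a joint): Travel of the blue key's collar, m: 0 = up, 0.012 = fully down on its stop. It slides straight down under about 3 N (friction, no return spring), so the cap first gives about 3 mm, then the collar goes down 12 mm with it and stays where it is left, then the force rises by 0.9 N per mm again: 5 to 6 N, with the cap's top pressed about 18 mm down, means fully down. More than 0.008 counts as down, less than 0.003 as up.
- white_pump: The white dosing pump (pressed second): a loose grey box 70 x 70 mm and 85 mm high, about 0.7 kg, standing on four rubber feet, with a white band and a round pump head (54 mm across, 16 mm deep, centre 38 mm up) on its -x side. Origin at the centre of its underside, z up. The pumps stand in a loose row across the bench, in any order.
- white_top (a point): Centre of the top face of the white key, in the middle of the pump's top: a round cap 38 mm across on a collar 48 mm across, both white. When up, the collar stands 14 mm and the cap's top 32 mm proud of the pump (117 mm above the bench). The cap is springy: it gives up to 16 mm against the collar (0.9 N per mm) and springs back when let go. The point moves with the cap.
- white_key (a joint): Travel of the white key's collar, m: 0 = up, 0.012 = fully down on its stop. It slides straight down under about 3 N (friction, no return spring), so the cap first gives about 3 mm, then the collar goes down 12 mm with it and stays where it is left, then the force rises by 0.9 N per mm again: 5 to 6 N, with the cap's top pressed about 18 mm down, means fully down. More than 0.008 counts as down, less than 0.003 as up.
- red_pump: The red dosing pump (pressed third): a loose grey box 70 x 70 mm and 85 mm high, about 0.7 kg, standing on four rubber feet, with a red band and a round pump head (54 mm across, 16 mm deep, centre 38 mm up) on its -x side. Origin at the centre of its underside, z up. The pumps stand in a loose row across the bench, in any order.
- red_top (a point): Centre of the top face of the red key, in the middle of the pump's top: a round cap 38 mm across on a collar 48 mm across, both red. When up, the collar stands 14 mm and the cap's top 32 mm proud of the pump (117 mm above the bench). The cap is springy: it gives up to 16 mm against the collar (0.9 N per mm) and springs back when let go. The point moves with the cap.
- red_key (a joint): Travel of the red key's collar, m: 0 = up, 0.012 = fully down on its stop. It slides straight down under about 3 N (friction, no return spring), so the cap first gives about 3 mm, then the collar goes down 12 mm with it and stays where it is left, then the force rises by 0.9 N per mm again: 5 to 6 N, with the cap's top pressed about 18 mm down, means fully down. More than 0.008 counts as down, less than 0.003 as up.
- yellow_pump: The yellow dosing pump (never pressed): a loose grey box 70 x 70 mm and 85 mm high, about 0.7 kg, standing on four rubber feet, with a yellow band and a round pump head (54 mm across, 16 mm deep, centre 38 mm up) on its -x side. Origin at the centre of its underside, z up. The pumps stand in a loose row across the bench, in any order.
- yellow_top (a point): Centre of the top face of the yellow key, in the middle of the pump's top: a round cap 38 mm across on a collar 48 mm across, both yellow. When up, the collar stands 14 mm and the cap's top 32 mm proud of the pump (117 mm above the bench). The cap is springy: it gives up to 16 mm against the collar (0.9 N per mm) and springs back when let go. The point moves with the cap.
- yellow_key (a joint): Travel of the yellow key's collar, m: 0 = up, 0.012 = fully down on its stop. It slides straight down under about 3 N (friction, no return spring), so the cap first gives about 3 mm, then the collar goes down 12 mm with it and stays where it is left, then the force rises by 0.9 N per mm again: 5 to 6 N, with the cap's top pressed about 18 mm down, means fully down. More than 0.008 counts as down, less than 0.003 as up.
- pot_a: Bystander: loose black net pot with short chives, 56 mm wide, pot 50 mm high, leaves up to 110 mm; in front (-x side) of the red pump. Origin under its centre.
- pot_b: Bystander: loose black net pot with short chives, 56 mm wide, pot 50 mm high, leaves up to 110 mm; behind the pump row, on the robot's right. Origin under its centre.
- pot_c: Bystander: loose black net pot with short chives, 56 mm wide, pot 50 mm high, leaves up to 110 mm; behind the pump row, on the robot's left. Origin under its centre.
- sample_bottle: Bystander: loose amber sample bottle, 40 mm wide, 85 mm high, in front (-x side) of the blue pump. Origin under its centre.
- measuring_cup: Bystander: loose clear cup, 60 mm wide, 60 mm high, behind the middle of the pump row. Origin under its centre.
- ph_pen: Bystander: yellow and black pH pen lying on the bench at the left end of the pump row, 150 x 30 x 20 mm, long axis its x. Origin under its centre.
- dibber: Bystander: seed dibber (orange handle, steel tip, 135 x 22 x 22 mm) lying on the bench at the right end of the pump row, long axis its x. Origin under its middle.
There are look-alikes about, which are no part of the job. What is shaped like the red_pump but purple is not meant.

How it is judged (in metres and radians):
On the way, in this order (a step that is already met when the one before it is completed fails the run):
1. the blue key is down, the others up (value of joint blue_key above 0.008 m and value of joint each of white_key, red_key, yellow_key below 0.003 m), for 0.1 s.
2. the white key is down too, red and yellow up (value of joint each of blue_key, white_key above 0.008 m and value of joint each of red_key, yellow_key below 0.003 m), for 0.1 s.
3. the red key is down too, yellow up (value of joint each of blue_key, white_key, red_key above 0.008 m and value of joint yellow_key below 0.003 m), for 0.1 s.
At the end, for the whole second after the job is handed in: The blue, white and red keys are down by more than 8 of their 12 mm, the yellow key is up (less than 3 mm down); every pump stands upright and at rest within 20 mm of its starting place, and so does every other loose thing (all of step 3 and distance of each of blue_pump, white_pump, red_pump, yellow_pump, pot_a, pot_b, pot_c, sample_bottle, measuring_cup, ph_pen, dibber from where it was at the start of the episode below 0.02 m and angle between each of blue_pump, white_pump, red_pump, yellow_pump's own z axis and vertical below 0.1 rad and linear speed of each of blue_pump, white_pump, red_pump, yellow_pump below 0.02 m/s); the robot touches nothing.
It fails at once if a key was pressed out of order ((value of joint white_key above 0.004 m and value of joint blue_key below 0.008 m) or (value of joint red_key above 0.004 m and value of joint white_key below 0.008 m)).
It fails at once if the yellow pump's key was pressed (value of joint yellow_key above 0.004 m).
It fails at once if a pump was pushed harder than 20 N (contact force between any of blue_pump, white_pump, red_pump, yellow_pump and the fingers above 20 N or contact force between any of blue_pump, white_pump, red_pump, yellow_pump and the arm above 20 N).
It fails at once if a pump was lifted, tipped or shoved out of its place (20 mm) (distance of any of blue_pump, white_pump, red_pump, yellow_pump from where it was at the start of the episode above 0.02 m or height (world z) of any of blue_pump, white_pump, red_pump, yellow_pump above 0.008 m or angle between any of blue_pump, white_pump, red_pump, yellow_pump's own z axis and vertical above 0.25 rad).
It fails at once if another thing on the bench was lifted or moved (20 mm) (distance of any of pot_a, pot_b, pot_c, sample_bottle, measuring_cup, ph_pen, dibber from where it was at the start of the episode above 0.02 m).
It also fails if it takes over 48 s, if anything falls off the work surface, if the arm or the gripper's body presses on something with over 40 N, if the wrist force passes 120 N, or if a joint passes its speed limit or range.

## Working session

There is one attempt and no reset: what is moved stays moved. The work goes in short steps, Python scripts to look and compute and a shell command to move; the robot and the scene stay as the last step left them, time stands still between calls to the robot, and variables do not carry over. Pictures are saved under pics/ and viewed, about 8 in all and at most 12, crops included, and the job is handed in when it is done.

```bash
mkdir -p pics; cat > h.py <<'E'
import numpy as np,cv2
from workcell import r
def snap(n):
    c=r.camera(n); np.savez('pics/%s.npz'%n,**{k:np.array(c[k]) for k in('color','intrinsics','R','t')}); return c
def px2w(c,u,v,z):
    K,R,t=[np.array(c[k]) for k in('intrinsics','R','t')]
    d=R.T@np.linalg.inv(K)@np.array([u,v,1.]); o=-R.T@t
    return o+d*(z-o[2])/d[2]
def w2px(c,X):
    K,R,t=[np.array(c[k]) for k in('intrinsics','R','t')]
    p=K@(R@np.array(X)+t); return p[:2]/p[2]
E
python3 - <<'E'
from h import *
for n in('top','scene'):
    c=snap(n); cv2.imwrite('pics/%s0.png'%n,c['color'][:,:,::-1]); print(n,-np.array(c['R']).T@np.array(c['t']))
print(r.state())
E
```

```text
top [0.42541678 0.0129884  1.20520492]
scene [ 0.95330709 -0.50047962  0.90537628]
{'t': 0.1, 'joints': array([-76.47866231,  21.98987414,   2.5106231 ,  91.63882644,
        -1.02556465,  66.53327825,  -2.85915731]), 'joint_vel': array([ 0.00466344, -0.25696756,  0.06274483, -0.1556413 , -0.05998691,
       -0.04138636, -0.02969484]), 'joint_efforts': array([ 3.04762048e-03, -4.34729111e+01,  1.02940354e+00, -2.50453931e+01,
        1.08733872e-02,  5.50011799e-03,  8.42975567e-06]), 'tool_pos': array([0.21271765, 0.61348889, 0.30259306]), 'ee_rot': array([-1.79860666e+02,  7.04828840e-03,  1.60880606e+02]), 'ft_force': array([ 0.75790615, -0.06903758, -0.2258735 ]), 'moment': array([ 0.05697325,  0.00697249, -0.04504496]), 'finger_gap': 0.08523770622703208}
```

View pics/top0.png

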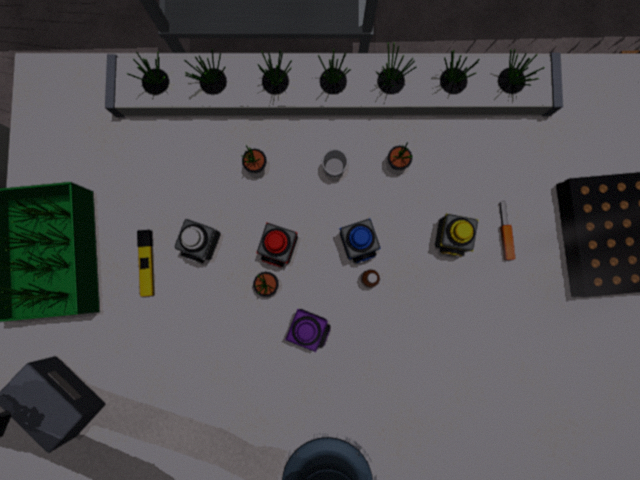

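View pics/scene0.png

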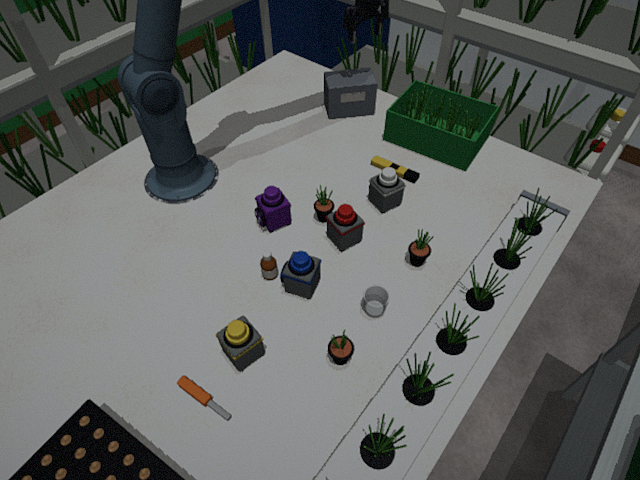

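The top image shows, left to right, white (193,236), red (276,241), blue (361,237) and yellow (461,231). The purple look-alike is at (306,330), standing in front of the row, and isn't meant. I'll measure the caps and confirm in an enlarged crop.

```bash
cat > m.py <<'E'
from h import *
import sys
seeds={'top':dict(white=(193,236),red=(276,241),blue=(361,237),yellow=(461,231)),
'scene':dict(white=(388,174),red=(346,212),blue=(301,259),yellow=(237,326))}
def tri(cs,pts):
    A=[];b=[]
    for c,(u,v) in zip(cs,pts):
        P=np.array(c['intrinsics'])@np.c_[c['R'],c['t']]
        for q,k in((u,0),(v,1)):
            e=q*P[2]-P[k]; A.append(e[:3]);b.append(-e[3])
    return np.linalg.lstsq(np.array(A),np.array(b),rcond=None)[0]
E
python3 - <<'E'
from m import *
c=np.load('pics/top.npz');s=np.load('pics/scene.npz')
im=c['color'][:,:,::-1].copy()
a=cv2.resize(im[205:275,165:485],None,fx=2.5,fy=2.5,interpolation=cv2.INTER_CUBIC)
b=cv2.resize(s['color'][150:380,210:420,::-1],None,fx=1.8,fy=1.8,interpolation=cv2.INTER_CUBIC)
o=np.zeros((600,800,3),np.uint8);o[:a.shape[0],:a.shape[1]]=a;o[180:180+b.shape[0],:b.shape[1]]=b
cv2.imwrite('pics/crop1.png',o)
for k,(u,v) in seeds['top'].items(): print(k,px2w(c,u,v,.117).round(4),w2px(s,px2w(c,u,v,.117)).round(1), tri([c,s],[(u,v),seeds['scene'][k]]).round(4))
E
```

```text
white [0.5335 0.2828 0.117 ] [388.7 172.3] [0.5333 0.2836 0.1108]
red [0.5236 0.1103 0.117 ] [345.7 208.4] [0.5247 0.1113 0.1041]
blue [ 0.5326 -0.0657  0.117 ] [301.3 255.3] [ 0.5333 -0.067   0.1053]
yellow [ 0.5457 -0.2727  0.117 ] [238.7 323. ] [ 0.5455 -0.2759  0.1093]
```

View pics/crop1.png

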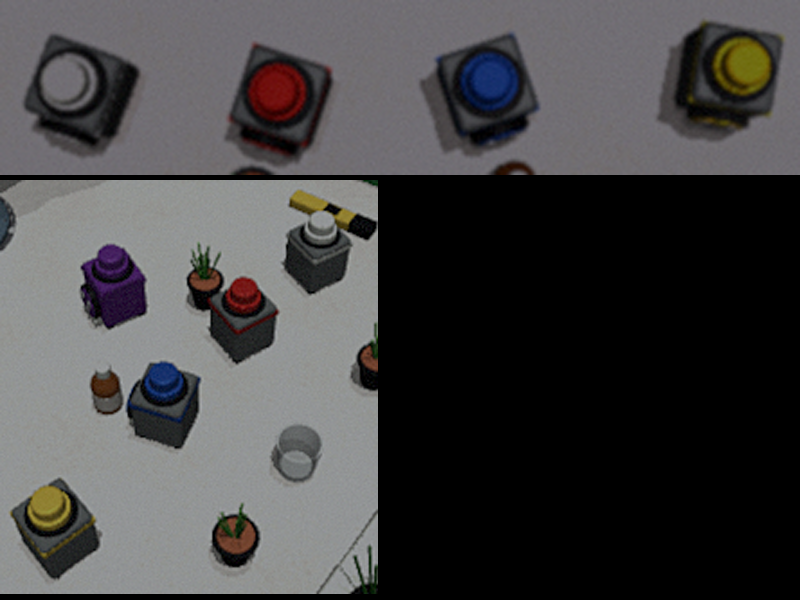

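The crop confirms it: cap-top centres are about white (192,236.6), red (276,241.4), blue (361,237) and yellow (463,231.4). The three grey boxes with white, red and blue bands match the description. The purple one has a purple body and is excluded. I'll shut the fingers, align yaw to 180° (tool x = -X, y = +Y) and head for blue.

```bash
python3 -m pendant '[{"claw":0,"travel":[0,0,0],"spin":-8.5},{"claw":0,"travel":[0,0,0],"spin":-8.5},{"claw":0,"travel":[0,0,0],"spin":-2.1},{"claw":0,"travel":[-20,-42,0],"spin":0},{"claw":0,"travel":[-20,-42,0],"spin":0},{"claw":0,"travel":[-20,-42,0],"spin":0},{"claw":0,"travel":[-20,-42,0],"spin":0},{"claw":0,"travel":[-20,-42,0],"spin":0},{"claw":0,"travel":[-20,-42,0],"spin":0},{"claw":0,"travel":[0,0,0],"spin":0}]'
```

```text
t: 1.1
tool_pos: [0.3368, 0.3545, 0.3031]
ee_rot: [-179.7, 0.0, 179.3]
ft_force: [0.8, -0.2, -0.1]
finger_gap: -0.0005
```

```bash
python3 -m pendant '[{"claw":0,"travel":[-20,-42,0],"spin":0},{"claw":0,"travel":[-20,-42,0],"spin":0},{"claw":0,"travel":[-20,-42,0],"spin":0},{"claw":0,"travel":[-20,-42,0],"spin":0},{"claw":0,"travel":[-20,-42,0],"spin":0},{"claw":0,"travel":[-20,-42,0],"spin":0},{"claw":0,"travel":[-20,-42,0],"spin":0},{"claw":0,"travel":[-20,-42,0],"spin":0},{"claw":0,"travel":[-20,-42,0],"spin":0},{"claw":0,"travel":[-15,-35,0],"spin":0}]'; python3 -m pendant '[{"claw":0,"travel":[0,0,20],"spin":0},{"claw":0,"travel":[0,0,20],"spin":0},{"claw":0,"travel":[0,0,20],"spin":0},{"claw":0,"travel":[0,0,10],"spin":0},{"claw":0,"travel":[0,0,0],"spin":0},{"claw":0,"travel":[0,0,0],"spin":0},{"claw":0,"travel":[0,0,0],"spin":0},{"claw":0,"travel":[0,0,0],"spin":0},{"claw":0,"travel":[0,0,0],"spin":0},{"claw":0,"travel":[0,0,0],"spin":0}]'
```

```text
t: 2.1
tool_pos: [0.5284, -0.0532, 0.3038]
ee_rot: [-180.0, 0.0, 179.9]
ft_force: [0.1, 1.0, 0.0]
finger_gap: 0.0001
t: 3.1
tool_pos: [0.5279, -0.051, 0.2343]
ee_rot: [180.0, 0.0, 180.0]
ft_force: [0.1, 0.2, -0.7]
finger_gap: 0.0
```

```bash
python3 -m pendant '[{"claw":0,"travel":[-5,-15,0],"spin":0},{"claw":0,"travel":[0,0,0],"spin":0},{"claw":0,"travel":[0,0,10],"spin":0},{"claw":0,"travel":[0,0,10],"spin":0},{"claw":0,"travel":[0,0,10],"spin":0},{"claw":0,"travel":[0,0,5],"spin":0},{"claw":0,"travel":[0,0,0],"spin":0},{"claw":0,"travel":[0,0,0],"spin":0},{"claw":0,"travel":[0,0,0],"spin":0},{"claw":0,"travel":[0,0,0],"spin":0}]'
cat > v.py <<'E'
from h import *
import sys
n,X=sys.argv[1],np.array(eval(sys.argv[2]))
o=[]
for k in('scene','top'):
    c=snap(k);u,v=w2px(c,X).astype(int);u=max(u,45);v=max(v,50)
    o.append(cv2.resize(c['color'][v-50:v+50,u-45:u+45,::-1],(400,444),interpolation=cv2.INTER_CUBIC))
cv2.imwrite('pics/%s.png'%n,np.hstack(o)); print(r.state()['tool_pos'],r.state()['ft_force'])
E
python3 v.py blue1 '[.5326,-.0657,.117]'
```

```text
t: 4.1
tool_pos: [0.5331, -0.066, 0.1994]
ee_rot: [180.0, 0.1, 180.0]
ft_force: [-0.7, -1.1, 0.3]
finger_gap: -0.0001
[ 0.53293812 -0.06600279  0.19926085] [-0.31669058 -0.26033147  0.30350785]
```

View pics/blue1.png

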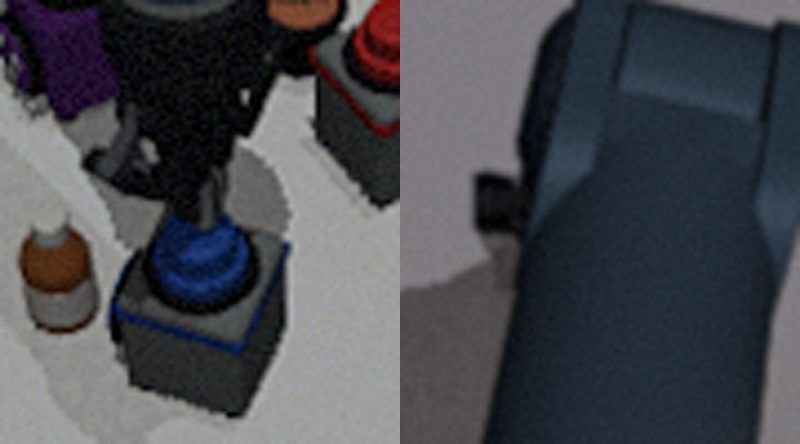

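The shut tips are over the middle of the blue cap (crop at about (205,220)) and the bottle is clear. I'll press slowly, part way first.

```bash
python3 -m pendant '[{"claw":0,"travel":[0,0,3],"spin":0},{"claw":0,"travel":[0,0,3],"spin":0},{"claw":0,"travel":[0,0,3],"spin":0},{"claw":0,"travel":[0,0,2],"spin":0},{"claw":0,"travel":[0,0,2],"spin":0},{"claw":0,"travel":[0,0,2],"spin":0},{"claw":0,"travel":[0,0,2],"spin":0},{"claw":0,"travel":[0,0,2],"spin":0},{"claw":0,"travel":[0,0,0],"spin":0},{"claw":0,"travel":[0,0,0],"spin":0}]'
```

```text
t: 5.2
tool_pos: [0.5326, -0.066, 0.1798]
ee_rot: [180.0, -0.0, 180.0]
ft_force: [-0.3, 0.3, 2.4]
finger_gap: 0.0002
```

```bash
python3 -m pendant '[{"claw":0,"travel":[0,0,2],"spin":0},{"claw":0,"travel":[0,0,2],"spin":0},{"claw":0,"travel":[0,0,2],"spin":0},{"claw":0,"travel":[0,0,1],"spin":0},{"claw":0,"travel":[0,0,1],"spin":0},{"claw":0,"travel":[0,0,0],"spin":0},{"claw":0,"travel":[0,0,0],"spin":0},{"claw":0,"travel":[0,0,0],"spin":0},{"claw":0,"travel":[0,0,0],"spin":0},{"claw":0,"travel":[0,0,0],"spin":0}]'; python3 -c "
from workcell import r
print(r.state()['tool_pos'],r.state()['ft_force'])"
```

```text
t: 6.2
tool_pos: [0.5327, -0.066, 0.172]
ee_rot: [180.0, 0.0, 180.0]
ft_force: [-1.4, 0.7, 4.6]
finger_gap: 0.0002
[ 0.53269542 -0.0660085   0.1719717 ] [-1.36861455  0.68566637  4.63490224]
```

Go 2 mm more to confirm the stop, then lift.

```bash
python3 -m pendant '[{"claw":0,"travel":[0,0,1],"spin":0},{"claw":0,"travel":[0,0,1],"spin":0},{"claw":0,"travel":[0,0,0],"spin":0},{"claw":0,"travel":[0,0,0],"spin":0},{"claw":0,"travel":[0,0,0],"spin":0},{"claw":0,"travel":[0,0,0],"spin":0},{"claw":0,"travel":[0,0,0],"spin":0},{"claw":0,"travel":[0,0,0],"spin":0},{"claw":0,"travel":[0,0,0],"spin":0},{"claw":0,"travel":[0,0,0],"spin":0}]'; python3 -m pendant '[{"claw":0,"travel":[0,0,-5],"spin":0},{"claw":0,"travel":[0,0,-10],"spin":0},{"claw":0,"travel":[0,0,-20],"spin":0},{"claw":0,"travel":[0,0,-25],"spin":0},{"claw":0,"travel":[0,0,-20],"spin":0},{"claw":0,"travel":[0,30,0],"spin":0},{"claw":0,"travel":[0,40,0],"spin":0},{"claw":0,"travel":[0,40,0],"spin":0},{"claw":0,"travel":[0,40,0],"spin":0},{"claw":0,"travel":[0,40,0],"spin":0}]'; python3 -m pendant '[{"claw":0,"travel":[0,40,0],"spin":0},{"claw":0,"travel":[0,40,0],"spin":0},{"claw":0,"travel":[0,40,0],"spin":0},{"claw":0,"travel":[0,30,0],"spin":0},{"claw":0,"travel":[0,9,0],"spin":0},{"claw":0,"travel":[0,0,0],"spin":0},{"claw":0,"travel":[0,0,0],"spin":0},{"claw":0,"travel":[0,0,0],"spin":0},{"claw":0,"travel":[0,0,0],"spin":0},{"claw":0,"travel":[0,0,0],"spin":0}]'; python3 v.py blue2 '[.5326,-.0657,.105]'
```

```text
t: 7.2
tool_pos: [0.5327, -0.066, 0.1702]
ee_rot: [180.0, 0.0, 180.0]
ft_force: [-2.3, 0.9, 6.4]
finger_gap: -0.0001
t: 8.2
tool_pos: [0.5326, 0.1254, 0.2501]
ee_rot: [180.0, 0.1, 180.0]
ft_force: [0.6, 0.1, 1.4]
finger_gap: 0.0003
t: 9.2
tool_pos: [0.5332, 0.2815, 0.25]
ee_rot: [-180.0, 0.0, 179.8]
ft_force: [0.6, 0.3, 0.8]
finger_gap: 0.0002
[0.53299736 0.28226153 0.24996926] [ 0.54682991  0.07872002 -0.48150274]
```

View pics/blue2.png

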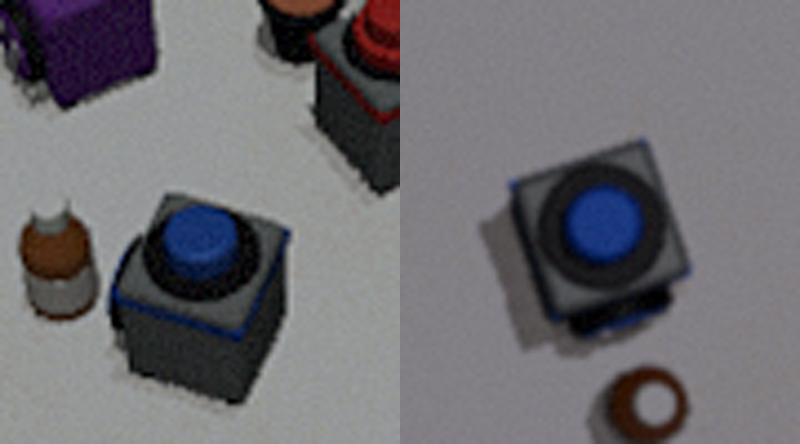

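The blue collar is sunk flush and only the cap shows (crop about (200,235)). The pump hasn't moved. Now white: descend and press part way.

```bash
python3 -m pendant '[{"claw":0,"travel":[0,1,10],"spin":0},{"claw":0,"travel":[0,0,15],"spin":0},{"claw":0,"travel":[0,0,15],"spin":0},{"claw":0,"travel":[0,0,10],"spin":0},{"claw":0,"travel":[0,0,3],"spin":0},{"claw":0,"travel":[0,0,0],"spin":0},{"claw":0,"travel":[0,0,0],"spin":0},{"claw":0,"travel":[0,0,0],"spin":0},{"claw":0,"travel":[0,0,0],"spin":0},{"claw":0,"travel":[0,0,0],"spin":0}]'; python3 v.py white1 '[.533,.283,.117]'; python3 -m pendant '[{"claw":0,"travel":[0,0,3],"spin":0},{"claw":0,"travel":[0,0,3],"spin":0},{"claw":0,"travel":[0,0,3],"spin":0},{"claw":0,"travel":[0,0,2],"spin":0},{"claw":0,"travel":[0,0,2],"spin":0},{"claw":0,"travel":[0,0,2],"spin":0},{"claw":0,"travel":[0,0,2],"spin":0},{"claw":0,"travel":[0,0,0],"spin":0},{"claw":0,"travel":[0,0,0],"spin":0},{"claw":0,"travel":[0,0,0],"spin":0}]'
```

```text
t: 10.3
tool_pos: [0.5331, 0.2842, 0.1974]
ee_rot: [180.0, 0.0, 180.0]
ft_force: [0.4, -1.2, 0.3]
finger_gap: 0.0
[0.53292832 0.28409158 0.19719944] [ 0.02894405 -0.0162376   0.11878811]
t: 11.4
tool_pos: [0.5328, 0.284, 0.1799]
ee_rot: [-180.0, -0.0, 180.0]
ft_force: [-0.8, -0.7, 2.1]
finger_gap: -0.0001
```

View pics/white1.png

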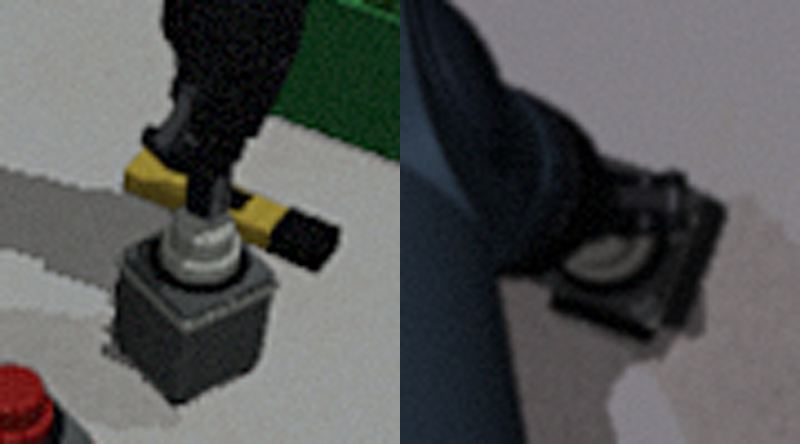

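The tips are centred over the white cap (scene crop about (205,215)). The force matches the blue press, so I'll continue. After the lift I go to red: dY -174, dX -9.

```bash
python3 -m pendant '[{"claw":0,"travel":[0,0,2],"spin":0},{"claw":0,"travel":[0,0,2],"spin":0},{"claw":0,"travel":[0,0,2],"spin":0},{"claw":0,"travel":[0,0,2],"spin":0},{"claw":0,"travel":[0,0,1],"spin":0},{"claw":0,"travel":[0,0,1],"spin":0},{"claw":0,"travel":[0,0,0],"spin":0},{"claw":0,"travel":[0,0,0],"spin":0},{"claw":0,"travel":[0,0,0],"spin":0},{"claw":0,"travel":[0,0,0],"spin":0}]'; python3 -m pendant '[{"claw":0,"travel":[0,0,-5],"spin":0},{"claw":0,"travel":[0,0,-10],"spin":0},{"claw":0,"travel":[0,0,-20],"spin":0},{"claw":0,"travel":[0,0,-25],"spin":0},{"claw":0,"travel":[0,0,-20],"spin":0},{"claw":0,"travel":[0,-30,0],"spin":0},{"claw":0,"travel":[3,-40,0],"spin":0},{"claw":0,"travel":[3,-40,0],"spin":0},{"claw":0,"travel":[3,-40,0],"spin":0},{"claw":0,"travel":[0,-24,0],"spin":0}]'; python3 v.py white2 '[.533,.283,.105]'
```

```text
t: 12.4
tool_pos: [0.5329, 0.2841, 0.1705]
ee_rot: [180.0, -0.0, 180.0]
ft_force: [-1.7, -0.1, 6.7]
finger_gap: 0.0
t: 13.4
tool_pos: [0.5231, 0.1057, 0.2498]
ee_rot: [-179.9, -0.0, 179.7]
ft_force: [-0.0, -0.2, -1.2]
finger_gap: 0.0001
[0.52365182 0.10429653 0.24998565] [-0.92107356  0.98658833 -0.29008529]
```

View pics/white2.png

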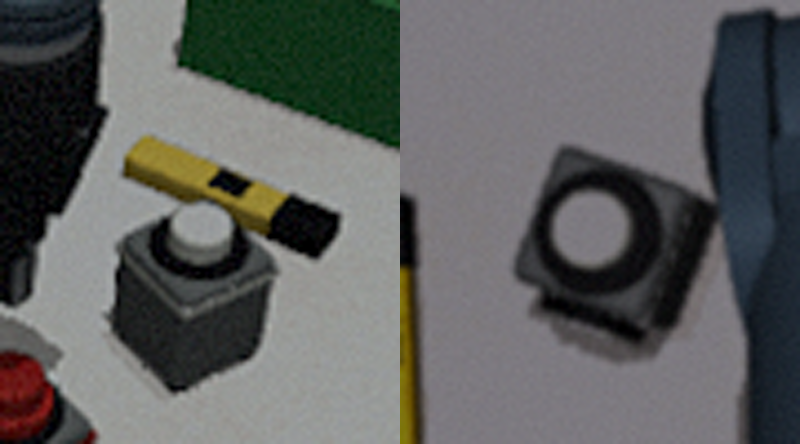

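The white collar is sunk and the pump is in place. Now red: correct Y by +6, descend and look.

```bash
python3 -m pendant '[{"claw":0,"travel":[0,6,0],"spin":0},{"claw":0,"travel":[0,0,15],"spin":0},{"claw":0,"travel":[0,0,15],"spin":0},{"claw":0,"travel":[0,0,15],"spin":0},{"claw":0,"travel":[0,0,8],"spin":0},{"claw":0,"travel":[0,0,0],"spin":0},{"claw":0,"travel":[0,0,0],"spin":0},{"claw":0,"travel":[0,0,0],"spin":0},{"claw":0,"travel":[0,0,0],"spin":0},{"claw":0,"travel":[0,0,0],"spin":0}]'; python3 v.py red1 '[.5236,.1103,.117]'
```

```text
t: 14.5
tool_pos: [0.5241, 0.1161, 0.1975]
ee_rot: [180.0, 0.1, 180.0]
ft_force: [-0.2, -1.2, -0.5]
finger_gap: -0.0002
[0.52394859 0.11596779 0.19724476] [-0.88448462  0.14779068 -0.08812676]
```

View pics/red1.png

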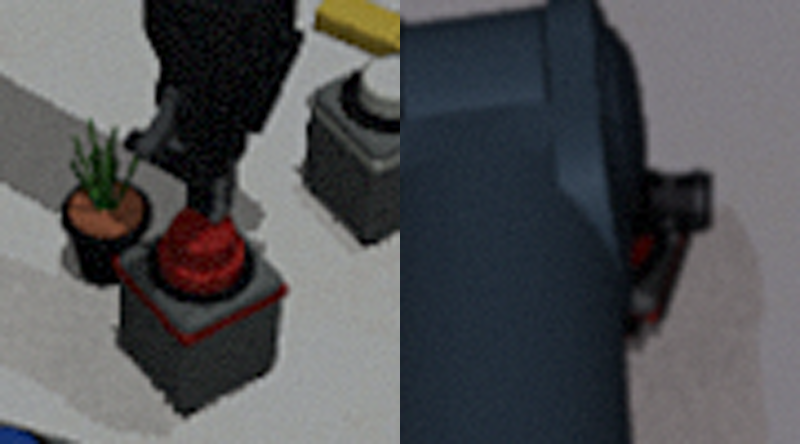

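The tip is slightly off toward +Y over the red cap (crop about (212,215)), so I shift -5 in Y and press. The pot is clear of the fingers.

```bash
python3 -m pendant '[{"claw":0,"travel":[0,-5,0],"spin":0},{"claw":0,"travel":[0,0,0],"spin":0},{"claw":0,"travel":[0,0,3],"spin":0},{"claw":0,"travel":[0,0,3],"spin":0},{"claw":0,"travel":[0,0,3],"spin":0},{"claw":0,"travel":[0,0,3],"spin":0},{"claw":0,"travel":[0,0,3],"spin":0},{"claw":0,"travel":[0,0,2],"spin":0},{"claw":0,"travel":[0,0,0],"spin":0},{"claw":0,"travel":[0,0,0],"spin":0}]'
```

```text
t: 15.6
tool_pos: [0.5237, 0.1111, 0.1799]
ee_rot: [-180.0, -0.0, 180.0]
ft_force: [-0.3, 0.6, 2.3]
finger_gap: 0.0002
```

```bash
python3 -m pendant '[{"claw":0,"travel":[0,0,2],"spin":0},{"claw":0,"travel":[0,0,2],"spin":0},{"claw":0,"travel":[0,0,2],"spin":0},{"claw":0,"travel":[0,0,2],"spin":0},{"claw":0,"travel":[0,0,1],"spin":0},{"claw":0,"travel":[0,0,1],"spin":0},{"claw":0,"travel":[0,0,0],"spin":0},{"claw":0,"travel":[0,0,0],"spin":0},{"claw":0,"travel":[0,0,0],"spin":0},{"claw":0,"travel":[0,0,0],"spin":0}]'; python3 -m pendant '[{"claw":0,"travel":[0,0,-5],"spin":0},{"claw":0,"travel":[0,0,-10],"spin":0},{"claw":0,"travel":[0,0,-25],"spin":0},{"claw":0,"travel":[0,0,-30],"spin":0},{"claw":0,"travel":[0,0,-30],"spin":0},{"claw":0,"travel":[0,0,-20],"spin":0},{"claw":0,"travel":[0,0,-10],"spin":0},{"claw":0,"travel":[0,30,0],"spin":0},{"claw":0,"travel":[0,40,0],"spin":0},{"claw":0,"travel":[0,40,0],"spin":0}]';  python3 -m pendant '[{"claw":0,"travel":[0,40,0],"spin":0},{"claw":0,"travel":[0,40,0],"spin":0},{"claw":0,"travel":[0,40,0],"spin":0},{"claw":0,"travel":[0,40,0],"spin":0},{"claw":0,"travel":[0,40,0],"spin":0},{"claw":0,"travel":[0,20,0],"spin":0},{"claw":0,"travel":[0,0,0],"spin":0},{"claw":0,"travel":[0,0,0],"spin":0},{"claw":0,"travel":[0,0,0],"spin":0},{"claw":0,"travel":[0,0,0],"spin":0}]'
python3 - <<'E'
from h import *
a=np.load('pics/top.npz')
c=snap('top');s=snap('scene')
o=np.zeros((600,800,3),np.uint8)
b=cv2.resize(c['color'][130:300,120:520,::-1],None,fx=2,fy=2,interpolation=cv2.INTER_CUBIC);o[:260]=b[:260]
b=cv2.resize(s['color'][150:400,200:440,::-1],(326,340),interpolation=cv2.INTER_CUBIC);o[260:,:326]=b
b=cv2.resize(s['color'][180:260,310:410,::-1],(425,340),interpolation=cv2.INTER_CUBIC);o[260:,340:765]=b
cv2.imwrite('pics/final.png',o)
E
```

```text
t: 16.6
tool_pos: [0.5239, 0.111, 0.1703]
ee_rot: [180.0, -0.0, 180.0]
ft_force: [-2.5, -0.5, 6.3]
finger_gap: 0.0001
t: 17.6
tool_pos: [0.5235, 0.2213, 0.2993]
ee_rot: [-180.0, -0.0, 179.9]
ft_force: [0.3, 0.1, 0.4]
finger_gap: 0.0002
t: 18.6
tool_pos: [0.5249, 0.4386, 0.2999]
ee_rot: [-179.9, 0.0, 179.8]
ft_force: [0.6, 0.4, 0.2]
finger_gap: -0.0001
```

View pics/final.png

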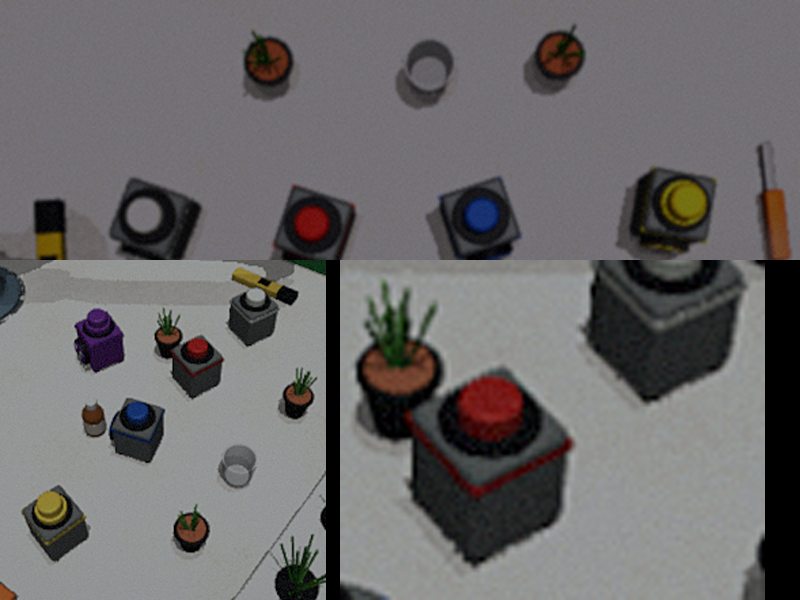

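Blue, white and red collars are all sunk, and the yellow collar is up. Everything stands where it was, and the hand is clear at z = 0.30.

```bash
python3 -c "
from workcell import r
print(r.job_done())"
```

```text
the job is handed in; nothing more can be done
None
```

I pressed the blue, white and red keys in that order with the fingers shut. Each press ended at 6.3–6.7 N with the cap about 20 mm down, so all three are on their stops. The job is handed in; it took about 19 s of the 48 s.

**Keys:** The last pictures show the blue, white and red collars sunk flush and the yellow collar still up.

**Surroundings:** By eye, no pump or other item in view has shifted; I did not measure their positions again. The hand is clear, with the tool at z = 0.30 m and no contact force beyond sensor noise.

**Disagreements:** My quick two-camera estimate put the cap heights 6–13 mm too low because of rough pixel picks. I used the stated 117 mm instead, and the press forces agreed with it. One approach to red was about 5 mm off in Y, which I corrected before pressing.

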